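Change the load of the drying box

TASK

Change the load of the drying box: first slide its fan grip home to off (the end stop nearest you), then fold the lid all the way back and move the dry jar out to stand upright in the middle of the bare metal plate. Stand every sample cup from the bench upright on the chamber floor, side by side, and fold the lid down to the 45 degree line so that it airs; set the fan grip on its fourth line (the off line counts as the first). Leave the other things on the bench alone.

Things in the scene. Friction and masses are not known exactly. Their poses are not given: they have to be found in the camera images.
- dryer: white open-topped box, fixed, 160 (x) x 210 (y), rim 56 high, inside 146 x 196, floor 12 above the bench; a grey console on its right (y -105 to -195, x -80 to 80, 45 high). Origin: under the chamber's centre, at bench level; x from the front (robot side) to the hinge, y left, z up. On its left wall a protractor disc, radius 52, round the hinge axis, a line every 15 degrees, the 45 one longest
- lid (a joint): angle of the windowed lid: 0 = shut, grows as it folds up, 1.75 rad = fully back at its stop (just past upright), 0.785 = 45 degrees. Stiff hinge: stays where it is left; takes 3 to 4 N at the knob. Lid 158 deep from the hinge, 200 wide, 6 thick
- lid_hinge (a point): middle of the hinge axis, which lies along the box's y, at box x 78, y 0, z 60
- lid_grip (a point): centre of the lid's black pull knob: a barrel of diameter 18 and length 24 along the box's y, held by a neck 10 wide, 28 beyond the middle of the lid's free edge, 186 from the hinge axis. Pinch it across its flat ends (24) from above at any lid angle; it turns between the fingers
- fan (a joint): position of the fan slider along its track (m): 0 = off, at the front end stop nearest the robot; 0.08 = rear stop. Five lines cross the track at 0, 0.02, 0.04, 0.06 and 0.08. Friction about 1.5 N; it stays where it is left
- fan_top (a point): centre of the top of the black slider cap, 81 above the bench at box y -165; box x is -40 mm at fan = 0 and grows with fan. The cap is 14 along the box's x, 22 along its y, 32 high, with a white line across the middle of its top
- cup_0: open white plastic sample cup with a brownish bottom inside, 34 in diameter over its foot ring, 19 high; round, take it across the outside (about 30 to 34). Origin: centre of the underside, z up. There are two to four such cups, alike, at first standing on the bench (a missing one is not in this run)
- cup_1: open white plastic sample cup with a brownish bottom inside, 34 in diameter over its foot ring, 19 high; round, take it across the outside (about 30 to 34). Origin: centre of the underside, z up. There are two to four such cups, alike, at first standing on the bench (a missing one is not in this run)
- cup_2: open white plastic sample cup with a brownish bottom inside, 34 in diameter over its foot ring, 19 high; round, take it across the outside (about 30 to 34). Origin: centre of the underside, z up. There are two to four such cups, alike, at first standing on the bench (a missing one is not in this run)
- cup_3: open white plastic sample cup with a brownish bottom inside, 34 in diameter over its foot ring, 19 high; round, take it across the outside (about 30 to 34). Origin: centre of the underside, z up. There are two to four such cups, alike, at first standing on the bench (a missing one is not in this run)
- jar: small white plastic jar with a broad red screw lid (closed, does not turn), 41 in diameter, 48 high, at first standing in the drying box. Origin: centre of the underside, z up
- plate: square bare dark steel rest plate, 80 x 80, top 8 above the bench, fixed, on the bench in front of the box's console. Origin: under its centre, at bench level, z up
- reagent: bystander behind the box: white reagent bottle, 61 in diameter, 140 high, to be left alone. Origin: centre of the underside
- loupe: bystander: folding loupe in its case, 33 x 60 x 18, to be left alone. Origin: centre of the underside
There are look-alikes about, which are no part of the job. What is shaped like the cup_2 but yellow is not meant.

How it is judged:
On the way, in this order (a step that is already met when the one before it is completed fails the run):
1. the fan grip is home at off (within 4 mm of the stop) (value of joint fan below 0.004 m), for 0.2 s.
2. after that the lid is folded all the way back (past 1.65 rad) (value of joint lid above 1.65 rad), for 0.2 s.
At the end, for the whole second after the job is handed in: every present cup upright (0.2 rad) and at rest on the chamber floor, none stacked; the jar upright at rest on the plate, centre within 35 mm of its centre; the lid at 45 degrees (0.785 rad) within 0.10 rad; the fan grip at its fourth line (0.060 m) within 5 mm (x of cup_0 in the frame of dryer between -0.073 and 0.073 m and y of cup_0 in the frame of dryer between -0.098 and 0.098 m and z of each of cup_0, cup_1, cup_2, cup_3 in the frame of dryer below 0.02 m and angle between each of cup_0, cup_1, cup_2, cup_3's own z axis and vertical below 0.2 rad and linear speed of each of cup_0, cup_1, cup_2, cup_3, jar below 0.03 m/s and x of cup_1 in the frame of dryer between -0.073 and 0.073 m and y of cup_1 in the frame of dryer between -0.098 and 0.098 m and x of cup_2 in the frame of dryer between -0.073 and 0.073 m and y of cup_2 in the frame of dryer between -0.098 and 0.098 m and x of cup_3 in the frame of dryer between -0.073 and 0.073 m and y of cup_3 in the frame of dryer between -0.098 and 0.098 m and horizontal distance between jar and plate below 0.035 m and z of jar in the frame of plate between 0.004 and 0.014 m and angle between jar's own z axis and vertical below 0.15 rad and value of joint lid between 0.685 and 0.885 rad and value of joint fan between 0.055 and 0.065 m); the robot touches nothing.
It fails at once if a bystander (reagent bottle, loupe) is pushed more than 30 mm or knocked over (distance of any of reagent, loupe from where it was at the start of the episode above 0.03 m or angle between any of reagent, loupe's own z axis and vertical above 0.5 rad).
Of cup_0, cup_1, cup_2, cup_3 only 2 to 4 are there at a start; the rules pass over those that are not, and their reading is None.
At some moment in a run one of cup_0, cup_1, cup_2, cup_3 may be knocked a few centimetres aside while the robot is not near it.
It also fails if it takes over 210 s, if anything falls off the work surface, if the arm or the gripper's body presses on something with over 40 N, if the wrist force passes 120 N, or if a joint passes its speed limit or range.

ROBOT

A 7-joint arm with a two-finger parallel gripper is mounted at the origin on a cart in front of the work surface, level with it; the furniture and walls round the work are solid. World frame = base frame: x ahead of the robot, y to its left, z up, the work surface at z = 0. Lengths are in m, angles in rad, forces in N, time in s.
With the tool pointing down it reaches from about 0.4 to 0.85 m from the base axis. Payload 10.4 kg.
Tool frame: the origin (TCP) lies between the finger pads; the fingertips stand ahead of it and the grasp point (between the pads) lies 3 mm ahead of it (r.tips_ahead is the z of the fingertips in the tool frame, in m); z points along the fingers, y is the line along which they close (so a half turn about z gives the same grasp; the last joint's range is limited). The gripper opens to 87 mm and grips with 3 to 60 N. Pads are 19 mm wide; open, the fingers measure 117 mm over their backs; the gripper's body (75 mm by 190 mm) begins 51 mm behind the grasp point.
Start: joints at [-1.367, 0.332, -0.065, 1.46, 0.022, 1.35, -0.088], TCP at [0.141, 0.609, 0.245] pointing down, gripper open.
Joint ranges: [-2.6, 2.6], [-0.5, 2.12], [-1.47, 1.34], [0.16, 2.42], [-1.27, 4.41], [0.06, 2.06], [-2.6, 2.6]. Speed limits (rad/s): [2.22, 2.22, 2.79, 2.79, 3.14, 3.14, 3.14].

INTERFACE

Orientations are given as a unit quaternion [x, y, z, w].
In Python, from bench import telemetry, camera, get_calibration, r gives the robot as it stands.
- The arm moves only by the tool drive_tool, never from a script. Its argument "series" is one flat list of numbers, 7 for each row, row after row: the turn, a rotation vector about the tool's x, y, z in units of 5 degrees (1.0 is 5 degrees), then the shift along the tool's x, y, z in units of 40 mm (1.0 is 40 mm), then the opening, from -1 (shut) to 1 (fully open). A call has 1 to 10 rows; each row is the pose to reach, as a shift and turn from the pose commanded when the call began, along the tool's axes at that moment; what a row does not reach only later rows make up. A row lasts 1/12 s, in which the tool goes at most 41.7 mm and 7.16 degrees, less where a joint would pass 70% of its speed; a pose out of reach is approached as far as the arm can. A call with a gripper value outside its range is refused whole. The fingers move at their own pace and stop on an object; "grip_force" is the grip in N (left out, the last holds). Time passes only in rows, so rows that repeat a pose let the fingers close. It gives the time, the measured TCP pose, the force, the opening and the grip force at its end, in the units of the state.
- telemetry.read_state(): the state, without advancing time (a new reading comes with each control period).
- camera(name): name is "side" or "top"; returns the picture (384x512x3 uint8, red, green, blue); there is no depth.
- get_calibration(name): a dict with "fovy" (degrees; the focal length in pixels is half the picture's height over the tangent of half this angle, whatever the lens; pixels are square), "cx", "cy" (the principal point, pixels), "xyz" and "rotation" of the camera in the world. Camera axes: x right, y up, looking along -z (the intrinsics and any distortion apply to the point x, -y, -z); pixel columns grow to the right and rows downward; lengths in m; the calibration is good to about 2 mm. A picture is of the moment at which its call begins. get_calibration takes no time and is no camera call.
- r.close_job(): hands the job in; it is judged then, once.
The state is a dict: "time": time; "joint_positions": joint angles; "joint_vel": joint speeds; "joint_torque": joint torques, N m; "ee_pos": TCP position; "eef_rot": TCP orientation; "ft_force": force on the tool from outside, world axes, zero at the start; "torque": the same for the moment, N m; "width": finger opening in m; "grip_force": force on a finger pad.
Only numpy, scipy, OpenCV 4.12 (cv2) and the standard library are available. Lean on these libraries where they do the work, as an engineer would, in place of code of your own. Each camera call takes 0.05 s, during which the arm holds its last target. There are 200 camera calls.

## Working session

There is one attempt and no reset: what is moved stays moved. The work goes in short steps, Python scripts to look and compute and a tool call to move; the robot and the scene stay as the last step left them, time stands still between calls to the robot, and variables do not carry over. Pictures are saved under pics/ and viewed, at most 14 in all, crops included, and the job is handed in when it is done.

Besides the shell and the picture viewer there is one more tool, called after ">>>" as a command line: name --argument value ..., lists and objects as JSON in quotes. drive_tool: Moves the arm, as the interface text tells. Its arguments: {"type":"object","properties":{"series":{"type":"array"},"grip_force":{"type":"number"}},"required":["series"]}

```bash
ls; mkdir -p pics; python3 - <<'E'
from bench import telemetry, camera, get_calibration, r
import cv2
s=telemetry.read_state(); print(s, r.tips_ahead)
for n in("side","top"):
    print(n,get_calibration(n)); cv2.imwrite(f"pics/{n}0.png",camera(n)[:,:,::-1])
E
```

```text
pics
{'time': 0.0, 'joint_positions': array([-1.36662259,  0.33287789, -0.06471797,  1.4609393 ,  0.02162019,
        1.34987497, -0.08845777]), 'joint_vel': array([-0.00109867,  0.00021873, -0.00092871,  0.00071163,  0.00065762,
       -0.00049451, -0.00055255]), 'joint_torque': array([-9.77192503e-04, -6.23259473e+01,  2.44971999e-02, -3.89894235e+01,
       -6.13275287e-02,  3.97022814e-02,  1.20188211e-04]), 'ee_pos': array([0.1404433 , 0.6086591 , 0.24375117]), 'eef_rot': array([ 1.13102010e-01,  9.93583133e-01, -7.00379188e-04, -4.06162236e-05]), 'ft_force': array([ 0.01695366, -0.34938215,  0.06748062]), 'torque': array([-0.01582409, -0.01222525,  0.06069943]), 'grip_force': 0.0, 'width': 0.08688198421331281} 0.022
side {'fovy': 48.8262974081273, 'cx': 258.3787509693978, 'cy': 192.374905654458, 'xyz': array([ 0.12213265, -0.71546516,  0.46460857]), 'rotation': array([ 0.54551444, -0.11228108, -0.17274699,  0.81238257])}
top {'fovy': 47.00122973495502, 'cx': 252.28619242551937, 'cy': 187.68675622522534, 'xyz': array([0.27082423, 0.18330956, 1.1996154 ]), 'rotation': array([-0.06966229,  0.07605042,  0.7198035 , -0.6864739 ])}
```

View pics/side0.png

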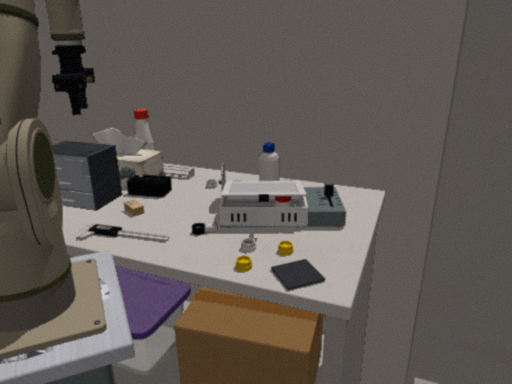

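View pics/top0.png

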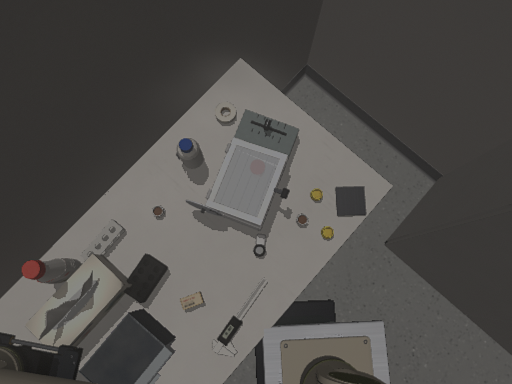

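```bash
cat > h.py <<'E'
import numpy as np, cv2
from scipy.spatial.transform import Rotation as R
from bench import telemetry, camera, get_calibration, r
def cal(n):
    c=get_calibration(n); f=192/np.tan(np.radians(c["fovy"])/2)
    return c,f,R.from_quat(c["rotation"]).as_matrix()
def ray(n,u,v,z):
    c,f,M=cal(n); d=M@np.array([(u-c["cx"])/f,-(v-c["cy"])/f,-1]); o=c["xyz"]
    return o+d*(z-o[2])/d[2]
def proj(n,p):
    c,f,M=cal(n); q=M.T@(np.asarray(p)-c["xyz"])
    return np.array([c["cx"]+f*q[0]/-q[2], c["cy"]-f*q[1]/-q[2]])
def tri(a,b):  # pixel in side a, in top b
    A=np.zeros((3,3));B=np.zeros(3)
    for n,(u,v) in(("side",a),("top",b)):
        c,f,M=cal(n); d=M@np.array([(u-c["cx"])/f,-(v-c["cy"])/f,-1]); d/=np.linalg.norm(d)
        P=np.eye(3)-np.outer(d,d);A+=P;B+=P@c["xyz"]
    return np.linalg.solve(A,B)
def crop(n,u0,v0,u1,v1,k,name,img=None,g=1.0):
    im=(camera(n) if img is None else img)[v0:v1,u0:u1,::-1]
    im=np.clip(im.astype(float)*g,0,255).astype(np.uint8)
    cv2.imwrite(f"pics/{name}.png",cv2.resize(im,None,fx=k,fy=k,interpolation=cv2.INTER_CUBIC))
def delta(p,yaw_y=None,tilt=None):
    """units for a tool-down move to p from current; yaw_y: desired world angle of closing axis"""
    s=telemetry.read_state(); M=R.from_quat(s["eef_rot"])
    sh=M.inv().apply(np.asarray(p)-s["ee_pos"])/0.04
    rot=np.zeros(3)
    if yaw_y is not None:
        best=None
        for k in(0,np.pi):
            a=yaw_y+k; y=np.array([np.cos(a),np.sin(a),0]); z=np.array([0,0,-1.]); x=np.cross(y,z)
            v=(M.inv()*R.from_matrix(np.c_[x,y,z])).as_rotvec()
            if best is None or np.linalg.norm(v)<np.linalg.norm(best): best=v
        rot=np.degrees(best)/5
    print("rot",rot.round(2),"shift",sh.round(3)); return rot,sh
E
python3 - <<'E'
from h import *
im=cv2.imread("pics/top0.png")[:,:,::-1]; crop("",140,85,380,265,3.3,"c1",im,1.5)
im=cv2.imread("pics/side0.png")[:,:,::-1]; crop("",180,135,360,290,4,"c2",im,1.1)
E
```

```text
(no output)
```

View pics/c1.png

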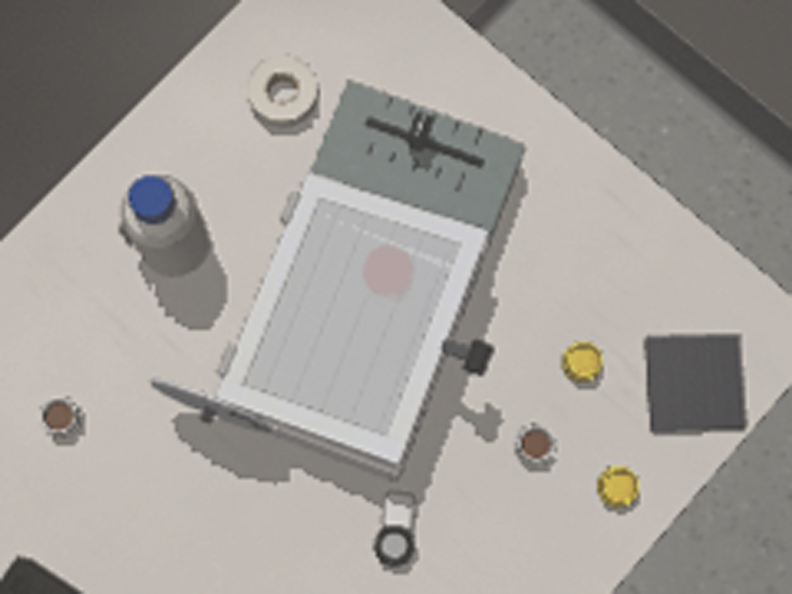

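View pics/c2.png

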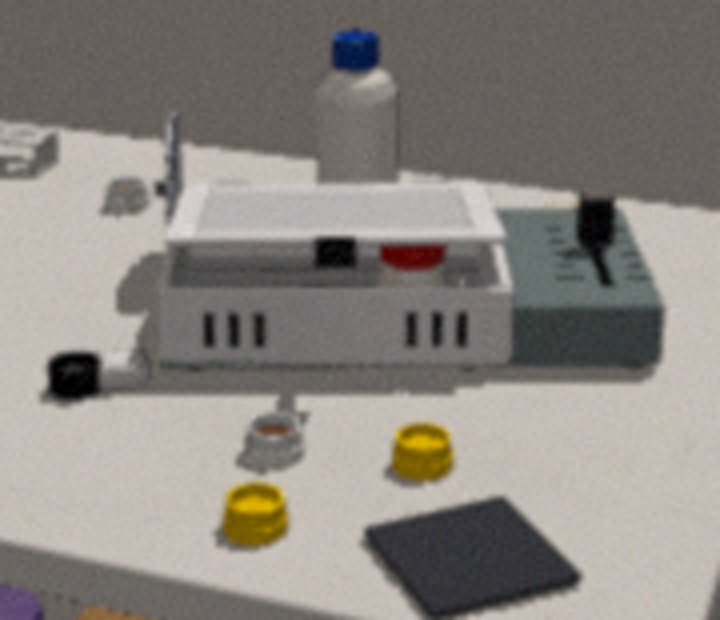

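```bash
python3 - <<'E'
from h import *
c=lambda X,Y:(140+X/3.3,85+Y/3.3)
P=np.array([ray("top",*c(*p),.045) for p in[(347,82),(524,147),(486,232),(314,175)]])[:,:2]
Q=np.array([(80,-195),(-80,-195),(-80,-105),(80,-105)])/1000
def fit(Q,P):
    a=Q-Q.mean(0);b=P-P.mean(0);th=np.arctan2((a[:,0]*b[:,1]-a[:,1]*b[:,0]).sum(),(a*b).sum())
    Rm=np.array([[np.cos(th),-np.sin(th)],[np.sin(th),np.cos(th)]]);t=P.mean(0)-Rm@Q.mean(0)
    return th,Rm,t,(Q@Rm.T+t-P)*1000
th,Rm,t,e=fit(Q,P);print(th,t,e.round(1))
d=lambda x,y,z:np.r_[Rm@[x,y]+t,z]
for n,p in dict(console_fr=(-.08,-.195,.045),rim_fr=(-.08,-.105,.056),rim_fl=(-.08,.105,.056),foot_fl=(-.08,.105,0),con_foot=(-.08,-.195,0),fan0=(-.04,-.165,.081),fan8=(.04,-.165,.081)).items():
    print(n,proj("side",d(*p)).round(1),((proj("side",d(*p))-[180,135])*4).round(),((proj("top",d(*p))-[140,85])*3.3).round())
for n,p in dict(cupA=(59,414),cupB=(536,442)).items(): print(n,ray("top",*c(*p),.008))
print("plate",[ray("top",*c(*p),.008).round(3) for p in[(643,337),(741,335),(746,429),(652,434)]])
S=lambda X,Y:(180+X/4,135+Y/4)
print("knob",tri(S(336,252),c(479,357)), "fan", tri(S(597,200),c(424,122)))
print("jar top", tri(S(413,245),c(388,271)))
for n,p in dict(cupA=(127,190),cupB=(275,428)).items(): print(n,ray("side",*S(*p),.012))
E
```

```text
1.1677811729699643 [0.52544984 0.179504  ] [[ 2.6  0.4]
 [ 4.  -2.1]
 [-6.9 -3.1]
 [ 0.3  4.7]]
console_fr [346.3 211. ] [665. 304.] [526. 142.]
rim_fr [308.2 207.2] [513. 289.] [491. 236.]
rim_fl [218.4 208.1] [154. 292.] [403. 478.]
foot_fl [219.4 229.5] [158. 378.] [401. 485.]
con_foot [344.9 228.1] [660. 372.] [520. 160.]
fan0 [331.5 190.6] [606. 222.] [472. 144.]
fan8 [326.2 179. ] [585. 176.] [379. 111.]
cupA [0.468799  0.4265078 0.008    ]
cupB [0.42695123 0.03446689 0.008     ]
plate [array([ 0.511, -0.061,  0.008]), array([ 0.509, -0.143,  0.008]), array([ 0.43 , -0.14 ,  0.008]), array([ 0.429, -0.062,  0.008])]
knob [0.48510056 0.08403121 0.09040695] fan [0.68128126 0.11617219 0.07915618]
jar top [0.56697984 0.14983161 0.05494216]
cupA [0.46881781 0.42449524 0.012     ]
cupB [0.42960066 0.04155301 0.012     ]
```

```bash
cat >> h.py <<'E'
TH=1.168; T0=np.array([.5257,.1795])
def D(x,y,z): # box frame -> world
    c,s=np.cos(TH),np.sin(TH); return np.array([c*x-s*y+T0[0],s*x+c*y+T0[1],z])
def inD(p):
    c,s=np.cos(TH),np.sin(TH); a,b=p[0]-T0[0],p[1]-T0[1]; return np.array([c*a+s*b,-s*a+c*b,p[2]])
E
python3 - <<'E'
from h import *
delta((.680,.117,.20),TH)
c=lambda X,Y:(140+X/3.3,85+Y/3.3)
print("bottle",inD(ray("top",*c(152,195),.14)), "jar", inD((.567,.150,.055)),"loupe",inD(ray("top",*c(396,535),.018)))
print("cupA",inD((.469,.4265,0)),"cupB",inD((.428,.037,0)))
E
```

```text
rot [-0.01  0.    2.02] shift [-15.906  -8.944   1.109]
bottle [ 0.17074177 -0.0205578   0.14      ] jar [-0.01094978 -0.04955847  0.055     ] loupe [-0.09026025  0.14634298  0.018     ]
cupA [0.20500624 0.14898434 0.        ] cupB [-0.16939316  0.034022    0.        ]
```

>>> drive_tool --series '[0,0,0.4,-2,-1.1,0,1,0,0,0.8,-3,-1.7,0,1,0,0,1.2,-4,-2.2,0.1,1,0,0,1.6,-5,-2.8,0.2,1,0,0,2,-6,-3.4,0.3,1,0,0,2,-7,-3.9,0.4,1,0,0,2,-8,-4.5,0.5,1,0,0,2,-9,-5,0.6,1,0,0,2,-10,-5.6,0.7,1,0,0,2,-11,-6.2,0.8,1]'

```text
time: 0.93
ee_pos: [0.4491, 0.3276, 0.2199]
eef_rot: [0.199, 0.98, -0.0, -0.0]
ft_force: [0.8, 1.3, 0.2]
width: 0.0871
grip_force: 0.0
```

```bash
python3 -c "
from h import *
print(telemetry.read_state()['ee_pos'],telemetry.read_state()['time']);delta((.680,.117,.20),TH)"
```

```text
[0.44913668 0.32761727 0.21991135] 0.9333
rot [-0.   -0.    0.02] shift [-7.37  -2.594  0.497]
```

>>> drive_tool --series '[0,0,0,-1,-0.3,0,1,0,0,0,-2,-0.7,0.1,1,0,0,0,-3,-1,0.2,1,0,0,0,-4,-1.4,0.3,1,0,0,0,-5,-1.7,0.4,1,0,0,0,-6,-2.1,0.5,1,0,0,0,-6.6,-2.4,0.5,1,0,0,0,-7,-2.5,0.5,0.2,0,0,0,-7,-2.5,0.5,0.2,0,0,0,-7,-2.5,0.5,0.2]'

```text
time: 1.77
ee_pos: [0.6669, 0.1269, 0.1993]
eef_rot: [0.2, 0.98, -0.0, -0.001]
ft_force: [-0.8, 0.6, -0.5]
width: 0.0746
grip_force: 0.0
```

```bash
python3 -c "
from h import *
delta((.680,.117,.20),TH);print(inD(telemetry.read_state()['ee_pos']))
crop('top',140,85,380,265,3.3,'c3',None,1.5)"
```

```text
rot [-0.01 -0.01 -0.  ] shift [-0.399 -0.1   -0.018]
[ 0.00697639 -0.1504735   0.19928343]
```

View pics/c3.png

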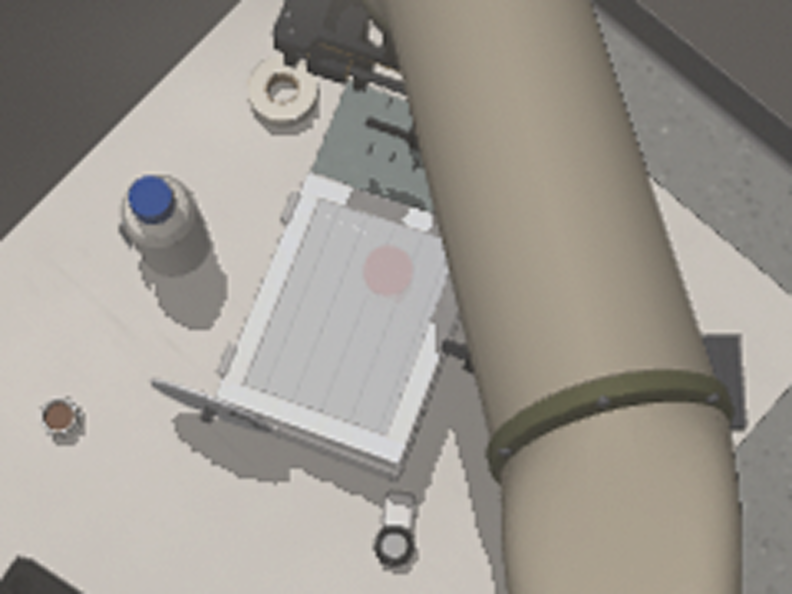

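>>> drive_tool --series '[0,0,0,-0.4,-0.1,0,0,0,0,0,-0.4,-0.1,1,0,0,0,0,-0.4,-0.1,2,0,0,0,0,-0.4,-0.1,2.7,0,0,0,0,-0.4,-0.1,3.1,0,0,0,0,-0.4,-0.1,3.1,0,0,0,0,-0.4,-0.1,3.1,-1,0,0,0,-0.4,-0.1,3.1,-1,0,0,0,-0.4,-0.1,3.1,-1,0,0,0,-0.4,-0.1,3.1,-1]' --grip_force 15

```text
time: 2.65
ee_pos: [0.6808, 0.1184, 0.078]
eef_rot: [0.199, 0.98, 0.001, 0.001]
ft_force: [0.6, 0.1, 0.8]
width: 0.0246
grip_force: 0.0
```

>>> drive_tool --series '[0,0,0,0,0,0,-1,0,0,0,0,0,0,-1]'

```text
time: 2.82
ee_pos: [0.6804, 0.1182, 0.0771]
eef_rot: [0.199, 0.98, 0.001, 0.001]
ft_force: [-0.9, 0.1, 4.6]
width: 0.0139
grip_force: 15.0
```

```bash
python3 -c "
from h import *
s=telemetry.read_state();print(inD(s['ee_pos']),s['width'],s['ft_force'])"
```

```text
[ 0.00426948 -0.16636761  0.07713719] 0.01385466024436316 [-0.86280622  0.07053676  4.62582004]
```

>>> drive_tool --series '[0,0,0,0,-0.2,0,-1,0,0,0,0,-0.5,0,-1,0,0,0,0,-0.8,0,-1,0,0,0,0,-1,0,-1,0,0,0,0,-1.15,0,-1,0,0,0,0,-1.2,0,-1,0,0,0,0,-1.2,0,-1,0,0,0,0,-1.2,0,-1,0,0,0,0,-1.2,0,-1]'

```text
time: 3.57
ee_pos: [0.6625, 0.078, 0.0772]
eef_rot: [0.198, 0.98, 0.003, 0.002]
ft_force: [7.1, 13.1, 1.0]
width: 0.0144
grip_force: 15.0
```

```bash
python3 -c "
from h import *
s=telemetry.read_state();print(inD(s['ee_pos']),s['width'],s['ft_force'])"
```

```text
[-0.03973485 -0.16564902  0.07720626] 0.01441030694194331 [ 7.07425581 13.05286948  1.01331586]
```

>>> drive_tool --series '[0,0,0,0,0.05,0,0.3,0,0,0,0,0.05,0,0.3,0,0,0,0,0.05,0,0.3,0,0,0,0,0.05,-1,0.3,0,0,0,0,0.05,-2,0.3,0,0,0,0,0.05,-3,0.3,0,0,0,0,0.05,-3,0.3]'

```text
time: 4.15
ee_pos: [0.6651, 0.0743, 0.205]
eef_rot: [0.2, 0.98, 0.002, 0.005]
ft_force: [0.9, 0.2, 1.3]
width: 0.0517
grip_force: 0.0
```

```bash
python3 -c "
from h import *
s=telemetry.read_state();print(s['joint_positions'],s['ee_pos']);print(D(-.104,0,.09))
delta(D(-.104,0,.2),TH+np.pi/2-.02);delta(D(-.104,0,.2),TH+np.pi/2+.02)
# image of fan
crop('top',140,85,380,265,3.3,'c4',None,1.5)"
```

```text
[-0.44902423  0.45585962  0.37365111  1.41449747 -0.16834088  1.29129913
  1.10229709] [0.66507644 0.07425922 0.20500741]
[0.48493279 0.08382328 0.09      ]
rot [ -0.03   0.14 -17.77] shift [ 4.238 -1.547  0.076]
rot [ 0.14  0.04 17.77] shift [ 4.238 -1.547  0.076]
```

>>> drive_tool --series '[0,0,-1.4,0.4,-0.1,0,0.2,0,0,-2.8,0.8,-0.3,0,0.2,0,0,-4.2,1.3,-0.5,0,0.2,0,0,-5.6,1.8,-0.7,0,0.2,0,0,-7,2.3,-0.9,0,0.2,0,0,-8.4,2.8,-1.1,0,0.2,0,0,-9.8,3.3,-1.2,0,0.2,0,0,-11.2,3.8,-1.4,0,0.2,0,0,-12.6,4.2,-1.5,0,0.2,0,0,-14,4.2,-1.5,0,0.2]'

```text
time: 5.03
ee_pos: [0.4807, 0.0856, 0.1951]
eef_rot: [-0.402, 0.916, 0.0, -0.001]
ft_force: [1.3, 0.2, -0.2]
width: 0.0521
grip_force: 0.0
```

>>> drive_tool --series '[0,0,-1.3,0,0,0,0.2,0,0,-2.6,0,0,0,0.2,0,0,-3.9,0,0,0,0.2,0,0,-3.9,0,0,0,0.2]'

```text
time: 5.37
ee_pos: [0.4832, 0.0851, 0.1951]
eef_rot: [-0.55, 0.835, 0.0, -0.001]
ft_force: [0.1, 0.3, 0.2]
width: 0.0526
grip_force: 0.0
```

```bash
python3 -c "
from h import *
s=telemetry.read_state();print(s['joint_positions'],s['ee_pos'])
delta(D(-.104,0,.095),TH+np.pi/2)
crop('side',180,135,360,290,4,'c5',None,1.1)"
```

```text
[-0.44368909  0.06827252  0.18391647  1.88217876 -0.01321073  1.19408577
  2.48087524] [0.48317187 0.08514859 0.19510348]
rot [ 0.01 -0.01 -0.03] shift [ 0.01  -0.057  2.503]
```

View pics/c5.png

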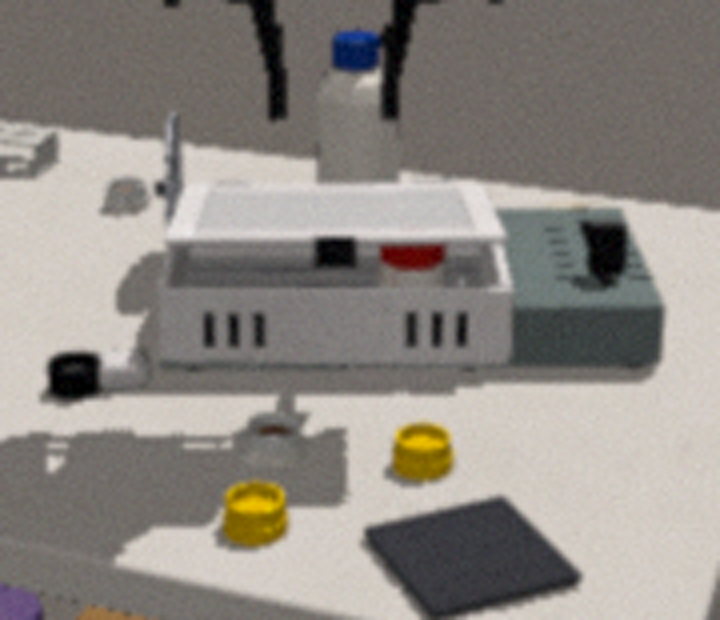

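>>> drive_tool --series '[0,0,0,0,-0.05,0.8,0.2,0,0,0,0,-0.05,1.6,0.2,0,0,0,0,-0.05,2.3,0.2,0,0,0,0,-0.05,2.55,0.2,0,0,0,0,-0.05,2.55,-1,0,0,0,0,-0.05,2.55,-1,0,0,0,0,-0.05,2.55,-1,0,0,0,0,-0.05,2.55,-1]' --grip_force 25

```text
time: 6.08
ee_pos: [0.4868, 0.0855, 0.0958]
eef_rot: [-0.548, 0.836, -0.0, 0.001]
ft_force: [0.0, 0.6, 0.0]
width: 0.0331
grip_force: 0.0
```

```bash
python3 -c "
from h import *
s=telemetry.read_state();print(inD(s['ee_pos']),s['width'],s['ft_force'],s['joint_positions'][6])
M=R.from_quat(s['eef_rot']).inv()
a0=np.arctan2(s['ee_pos'][2]-.003-.06,.078-inD(s['ee_pos'])[0]);print(a0)
for a in np.linspace(a0,1.77,15):
    print(round(a,2),(M.apply(D(.078-.186*np.cos(a),0,.06+.003+.186*np.sin(a))-D(.078-.186*np.cos(a0),0,.06+.003+.186*np.sin(a0)))/.04).round(2))
"
```

```text
[-0.10171634 -0.00108198  0.09582199] 0.03311297312743541 [0.04167778 0.56004636 0.04749781] 2.4996083609410773
0.1806413407439113
0.18 [0. 0. 0.]
0.29 [-0.13 -0.   -0.51]
0.41 [-0.31  0.   -1.01]
0.52 [-0.54  0.   -1.48]
0.63 [-0.83  0.   -1.92]
0.75 [-1.17  0.   -2.33]
0.86 [-1.55  0.01 -2.69]
0.98 [-1.97  0.01 -3.01]
1.09 [-2.43  0.01 -3.28]
1.2 [-2.91  0.02 -3.5 ]
1.32 [-3.41  0.02 -3.66]
1.43 [-3.93  0.02 -3.76]
1.54 [-4.45  0.03 -3.8 ]
1.66 [-4.98  0.03 -3.79]
1.77 [-5.5   0.04 -3.71]
```

Still closing; let the fingers finish, then swing the lid along the arc in two calls.

>>> drive_tool --series '[0,0,0,0,0,0.05,-1,0,0,0,0,0,0.05,-1,0,0,0,0,0,0.05,-1]'

```text
time: 6.33
ee_pos: [0.4846, 0.0861, 0.0923]
eef_rot: [-0.548, 0.836, 0.001, -0.001]
ft_force: [-6.3, 3.7, 1.3]
width: 0.0239
grip_force: 25.0
```

>>> drive_tool --series '[0,0,0,-0.05,0,-0.25,-1,0,0,0,-0.13,0,-0.5,-1,0,0,0,-0.31,0,-1,-1,0,0,0,-0.54,0,-1.5,-1,0,0,0,-0.83,0,-1.9,-1,0,0,0,-1.17,0,-2.3,-1,0,0,0,-1.55,0,-2.7,-1,0,0,0,-1.97,0,-3,-1,0,0,0,-2.43,0,-3.3,-1,0,0,0,-2.43,0,-3.3,-1]'

```text
time: 7.17
ee_pos: [0.5251, 0.1774, 0.2282]
eef_rot: [-0.549, 0.836, 0.0, 0.001]
ft_force: [-10.6, -0.9, 12.6]
width: 0.0235
grip_force: 25.0
```

```bash
python3 -c "
from h import *
s=telemetry.read_state();p=inD(s['ee_pos']);print(p,s['width'],s['ft_force'],s['joint_positions'][6])
M=R.from_quat(s['eef_rot']).inv()
a0=np.arctan2(p[2]-.003-.06,.078-p[0]);print(a0,np.hypot(p[2]-.063,.078-p[0]))
for a in np.linspace(a0,1.77,10):
    print(round(a,2),(M.apply(D(.078-.186*np.cos(a),0,.06+.003+.186*np.sin(a))-D(.078-.186*np.cos(a0),0,.06+.003+.186*np.sin(a0)))/.04).round(2))
"
```

```text
[-2.18624061e-03 -2.27444221e-04  2.28213528e-01] 0.023546460582111718 [-10.56158045  -0.85175027  12.58937338] 2.3474894950448584
1.1189379673787965 0.1836446107721564
1.12 [0. 0. 0.]
1.19 [-0.31  0.   -0.14]
1.26 [-0.62  0.   -0.25]
1.34 [-0.95  0.   -0.34]
1.41 [-1.28  0.01 -0.4 ]
1.48 [-1.61  0.01 -0.44]
1.55 [-1.95  0.01 -0.46]
1.63 [-2.28  0.01 -0.45]
1.7 [-2.62  0.01 -0.42]
1.77 [-2.95  0.01 -0.37]
```

>>> drive_tool --series '[0,0,0,-0.31,0,-0.14,-1,0,0,0,-0.62,0,-0.27,-1,0,0,0,-0.95,0,-0.36,-1,0,0,0,-1.28,0,-0.43,-1,0,0,0,-1.61,0,-0.47,-1,0,0,0,-1.95,0,-0.5,-1,0,0,0,-2.28,0,-0.5,-1,0,0,0,-2.62,0,-0.46,-1,0,0,0,-2.95,0,-0.42,-1,0,0,0,-2.95,0,-0.42,-1]'

```text
time: 8.0
ee_pos: [0.5731, 0.2859, 0.2447]
eef_rot: [-0.549, 0.836, -0.0, 0.003]
ft_force: [0.5, 4.2, 8.7]
width: 0.0234
grip_force: 25.0
```

>>> drive_tool --series '[0,0,0,-0.05,0,0,-1,0,0,0,-0.05,0,0,-1,0,0,0,-0.05,0,0,-1]'

```text
time: 8.25
ee_pos: [0.5732, 0.2861, 0.2447]
eef_rot: [-0.549, 0.836, 0.0, 0.003]
ft_force: [-0.4, 4.3, 6.5]
width: 0.0237
grip_force: 25.0
```

```bash
python3 -c "
from h import *
s=telemetry.read_state();p=inD(s['ee_pos']);print(p,s['width'],s['ft_force'],s['joint_positions'])
print(np.arctan2(p[2]-.003-.06,.078-p[0]),np.hypot(p[2]-.063,.078-p[0]))
"
```

```text
[ 0.1166754  -0.00194968  0.24469612] 0.023723019225219695 [-0.37148395  4.31815412  6.48285799] [-0.61211758  0.35926799  0.10284107  1.42818716 -0.03780249  1.35017048
  2.22460503]
1.7805238520558477 0.18576669748571967
```

>>> drive_tool --series '[0,0,0,0,0,0,0.2,0,0,0,0,0,0,0.2,0,0,0,0,0,0,0.2,0,0,0,0,0,-0.7,0.2,0,0,0,0,0,-1.5,0.2,0,0,1,0,0,-2,0.2,0,0,2.4,0.5,0,-2,0.2,0,0,3.8,1.3,0,-2,0.2,0,0,5.2,2.1,0,-2,0.2,0,0,6.6,2.9,0,-2,0.2]'

```text
time: 9.08
ee_pos: [0.5254, 0.1765, 0.321]
eef_rot: [-0.285, 0.958, -0.0, -0.0]
ft_force: [0.2, -0.8, 0.7]
width: 0.0521
grip_force: 0.0
```

```bash
python3 -c "
from h import *
s=telemetry.read_state();print(s['joint_positions'],s['ee_pos'])
delta((.46,-.08,.28),TH-np.pi/2)
"
```

```text
[-0.59362113  0.14071837  0.21060364  1.5398773  -0.02926341  1.46420581
  1.76744412] [0.52542925 0.17652838 0.32099621]
rot [-0.   -0.   -6.75] shift [ 4.876 -4.475  1.026]
```

>>> drive_tool --series '[0,0,1.4,0.5,-0.4,0,0.2,0,0,2.8,1,-0.9,0.1,0.2,0,0,4.2,1.5,-1.4,0.2,0.2,0,0,5.6,2,-1.8,0.3,0.2,0,0,7,2.5,-2.3,0.4,0.2,0,0,8.4,3,-2.8,0.5,0.2,0,0,9.8,3.5,-3.2,0.6,0.2,0,0,11.2,4,-3.7,0.7,0.2,0,0,12.6,4.5,-4.1,0.8,0.2,0,0,14,4.8,-4.4,0.9,0.2]'

```text
time: 9.92
ee_pos: [0.462, -0.0777, 0.2852]
eef_rot: [0.317, 0.948, 0.0, 0.0]
ft_force: [0.8, -0.9, -0.8]
width: 0.0523
grip_force: 0.0
```

>>> drive_tool --series '[0,0,1.4,0,0,0,0.2,0,0,2.8,0,0,0,0.2,0,0,4.2,0,0,0,0.2,0,0,5.6,0,0,0,0.2,0,0,7,0,0,0,0.2,0,0,8.4,0,0,0,0.2,0,0,9.8,0,0,0,0.2,0,0,11.2,0,0,0,0.2,0,0,12.6,0,0,0,0.2,0,0,14,0,0,0,0.2]'

```text
time: 10.75
ee_pos: [0.463, -0.0751, 0.2852]
eef_rot: [0.803, 0.596, -0.0, 0.0]
ft_force: [-0.4, -0.2, 0.6]
width: 0.0522
grip_force: 0.0
```

```bash
python3 -c "
from h import *
s=telemetry.read_state();print(s['joint_positions'],s['ee_pos'])
delta((.567,.15,.2),TH-np.pi/2)
np.save('t.npy',camera('top'));np.save('s.npy',camera('side'))
crop('',140,85,380,265,3.3,'c6',np.load('t.npy'),1.5)
"
```

```text
[-0.33701045 -0.05706365  0.38775992  1.80946205  0.02202186  1.38496364
 -0.24846382] [ 0.46295729 -0.07507919  0.28516591]
rot [0.   0.   1.24] shift [6.14  0.855 2.129]
```

View pics/c6.png

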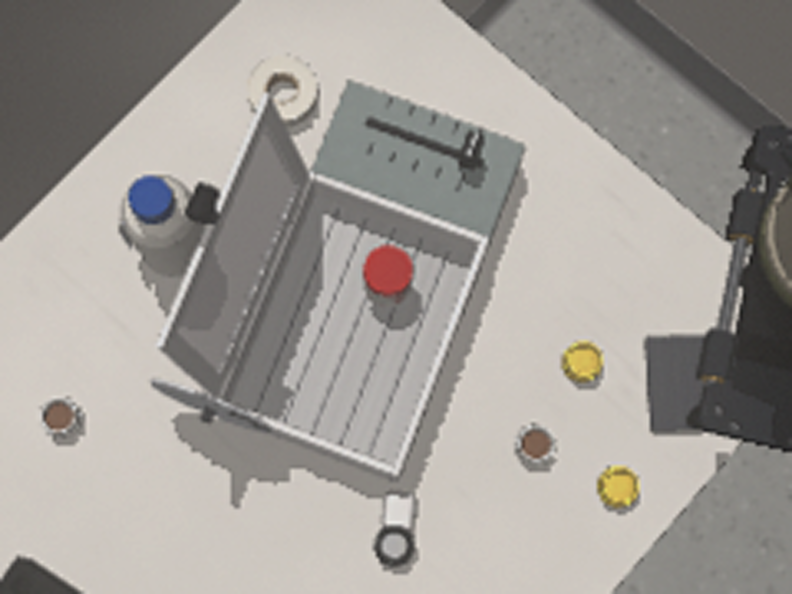

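```bash
python3 -c "
from h import *
t=np.load('t.npy');h=cv2.cvtColor(t,cv2.COLOR_RGB2HSV)
m=((h[...,0]<8)|(h[...,0]>172))&(h[...,1]>150)&(h[...,2]>70);m[:,:200]=0
v,u=np.nonzero(m);print(len(u),u.mean(),v.mean(),np.ptp(u),np.ptp(v));p=ray('top',u.mean(),v.mean(),.06);print(p,inD(p))
delta((p[0],p[1],.2),TH-np.pi/2)
"
```

```text
143 257.02097902097904 166.46853146853147 12 13
[0.56626773 0.15183431 0.06      ] [-0.00954932 -0.04816578  0.06      ]
rot [ 0.   -0.    1.28] shift [6.174 0.845 2.129]
```

>>> drive_tool --series '[0,0,0.6,0.8,0.1,0,0.3,0,0,1.25,1.7,0.2,0.2,0.3,0,0,1.25,2.6,0.4,0.5,0.3,0,0,1.25,3.5,0.5,0.8,0.3,0,0,1.25,4.4,0.6,1.2,0.3,0,0,1.25,5.2,0.75,1.6,0.3,0,0,1.25,5.9,0.85,2,0.3,0,0,1.25,6.17,0.85,2.1,0.3,0,0,1.25,6.17,0.85,2.1,0.3]'

```text
time: 11.6
ee_pos: [0.5651, 0.155, 0.1991]
eef_rot: [0.831, 0.557, -0.001, -0.001]
ft_force: [-0.2, -0.3, -0.6]
width: 0.0565
grip_force: 0.0
```

```bash
python3 -c "
from h import *
delta((.5663,.1518,.051),TH-np.pi/2)
print(telemetry.read_state()['width'])"
```

```text
rot [-0.03  0.02  0.15] shift [-0.056  0.068  3.702]
0.056466826197731176
```

>>> drive_tool --series '[0,0,0.1,-0.05,0.07,0.9,0.3,0,0,0.1,-0.05,0.07,1.8,0.3,0,0,0.1,-0.05,0.07,2.7,0.3,0,0,0.1,-0.05,0.07,3.4,0.3,0,0,0.1,-0.05,0.07,3.7,0.3,0,0,0.1,-0.05,0.07,3.7,-1,0,0,0.1,-0.05,0.07,3.7,-1,0,0,0.1,-0.05,0.07,3.7,-1,0,0,0.1,-0.05,0.07,3.7,-1,0,0,0.1,-0.05,0.07,3.7,-1]' --grip_force 15

```text
time: 12.43
ee_pos: [0.5691, 0.1496, 0.0553]
eef_rot: [0.835, 0.55, 0.002, 0.0]
ft_force: [-1.2, -1.0, 7.8]
width: 0.0409
grip_force: 15.0
```

>>> drive_tool --series '[0,0,0,0,0,-0.6,-1,0,0,0,0,0,-1.4,-1,0,0,0,0,0,-2.2,-1,0,0,0,0,0,-2.5,-1]'

```text
time: 12.77
ee_pos: [0.5697, 0.1498, 0.1587]
eef_rot: [0.835, 0.55, 0.003, 0.001]
ft_force: [1.0, 0.4, 0.6]
width: 0.0406
grip_force: 15.0
```

```bash
python3 -c "
from h import *
print(telemetry.read_state()['width'])
delta((.470,-.1015,.16))"
```

```text
0.0405736930483785
rot [0. 0. 0.] shift [-6.756  0.19  -0.066]
```

>>> drive_tool --series '[0,0,0,-0.5,0,0,-1,0,0,0,-1.2,0,0,-1,0,0,0,-2,0,0,-1,0,0,0,-2.9,0.1,0,-1,0,0,0,-3.8,0.1,0,-1,0,0,0,-4.7,0.2,0,-1,0,0,0,-5.5,0.2,0,-1,0,0,0,-6.2,0.2,0,-1,0,0,0,-6.7,0.2,0,-1,0,0,0,-6.75,0.2,0,-1]'

```text
time: 13.6
ee_pos: [0.467, -0.1059, 0.1537]
eef_rot: [0.837, 0.548, 0.0, 0.0]
ft_force: [-0.1, -0.1, -0.8]
width: 0.0408
grip_force: 15.0
```

```bash
python3 -c "
from h import *
delta((.470,-.1015,.054),TH-np.pi/2)
s=telemetry.read_state();print(s['width'],s['joint_positions'])"
```

```text
rot [ 0.01 -0.   -0.09] shift [0.132 0.023 2.492]
0.04080997398796082 [-0.24886147  0.0777585   0.39499473  1.9707423  -0.0333505   1.09826177
 -0.25072849]
```

>>> drive_tool --series '[0,0,0,0.1,0,0.7,-1,0,0,0,0.1,0,1.4,-1,0,0,0,0.1,0,2,-1,0,0,0,0.1,0,2.3,-1,0,0,0,0.1,0,2.45,-1,0,0,0,0.1,0,2.5,-1,0,0,0,0.1,0,2.5,-1]'

```text
time: 14.18
ee_pos: [0.4704, -0.098, 0.0534]
eef_rot: [0.835, 0.55, 0.0, 0.0]
ft_force: [-0.2, 0.4, -0.4]
width: 0.0413
grip_force: 15.0
```

>>> drive_tool --series '[0,0,0,0,0,0.06,-1,0,0,0,0,0,0.06,-1,0,0,0,0,0,0.06,0.3,0,0,0,0,0,0.06,0.3,0,0,0,0,0,0.06,0.3,0,0,0,0,0,-0.6,0.3,0,0,0,0,0,-1.5,0.3,0,0,0,0,0,-2.5,0.3,0,0,0,0,0,-3,0.3]'

```text
time: 14.93
ee_pos: [0.4711, -0.0987, 0.1772]
eef_rot: [0.835, 0.55, 0.002, 0.001]
ft_force: [1.4, 0.8, -0.7]
width: 0.0565
grip_force: 0.0
```

```bash
python3 -c "
from h import *
delta((.428,.037,.16),TH-np.pi/2)
np.save('t.npy',camera('top'));np.save('s.npy',camera('side'))
for n,f in (('top','t'),('side','s')):
    h=cv2.cvtColor(np.load(f+'.npy'),cv2.COLOR_RGB2HSV)
    m=((h[...,0]<14)&(h[...,1]>75)&(h[...,2]>40)&(h[...,2]<140)).astype(np.uint8);m[:,:120]=0;m[300:]=0
    k,l,st,c=cv2.connectedComponentsWithStats(m)
    for i in range(1,k):
        if st[i,4]>6: p=ray(n,*c[i],.008);print(n,c[i].round(1),st[i,4],p.round(3),inD(p).round(3))
"
```

```text
rot [ 0.05 -0.02 -0.04] shift [ 2.689 -2.333  0.426]
top [347.5 196.3] 53 [ 0.484 -0.094  0.008] [-0.268 -0.068  0.008]
top [157.3 211.1] 41 [0.467 0.428 0.008] [0.206 0.151 0.008]
top [301.8 219.4] 45 [0.426 0.036 0.008] [-0.171  0.036  0.008]
side [140.7 114.9] 117 [0.441 1.525 0.008] [1.205 0.606 0.008]
side [248.3 241.9] 11 [0.432 0.049 0.008] [-0.157  0.036  0.008]
side [296.2 256.3] 116 [ 0.499 -0.049  0.008] [-0.221 -0.065  0.008]
```

```bash
python3 -c "
from h import *
delta((.4275,.0365,.10),TH-np.pi/2)"
```

```text
rot [ 0.07 -0.04 -0.03] shift [ 2.654 -2.369  1.919]
```

>>> drive_tool --series '[0,0,0,0.6,-0.6,0,0.2,0,0,0,1.4,-1.2,0,0.2,0,0,0,2.1,-1.8,0.3,0.2,0,0,0,2.6,-2.2,0.8,0.2,0,0,0,2.68,-2.33,1.4,0.2,0,0,0,2.68,-2.33,1.9,0.2,0,0,0,2.68,-2.33,1.9,0.2]'

```text
time: 15.62
ee_pos: [0.4237, 0.0371, 0.0933]
eef_rot: [0.835, 0.551, -0.003, -0.001]
ft_force: [-1.2, -1.7, -1.1]
width: 0.0524
grip_force: 0.0
```

```bash
python3 -c "
from h import *
delta((.4275,.0365,.025),TH-np.pi/2);print(telemetry.read_state()['width'])"
```

```text
rot [-0.06  0.05 -0.01] shift [0.03  0.102 1.707]
0.05240788946675647
```

>>> drive_tool --series '[0,0,0,0.03,0.1,0.7,0.2,0,0,0,0.03,0.1,1.3,0.2,0,0,0,0.03,0.1,1.65,0.2,0,0,0,0.03,0.1,1.65,0.2,0,0,0,0.03,0.1,1.65,-1,0,0,0,0.03,0.1,1.65,-1,0,0,0,0.03,0.1,1.65,-1,0,0,0,0.03,0.1,1.65,-1,0,0,0,0.03,0.1,1.65,-1]' --grip_force 10

```text
time: 16.37
ee_pos: [0.4314, 0.0368, 0.0318]
eef_rot: [0.835, 0.55, 0.001, 0.0]
ft_force: [-0.2, 0.8, 5.0]
width: 0.0282
grip_force: 10.1
```

>>> drive_tool --series '[0,0,0,0,0,-0.4,-1,0,0,0,0,0,-1,-1,0,0,0,0,0,-1.8,-1,0,0,0,0,0,-2.5,-1,0,0,0,0,0,-2.5,-1]'

```text
time: 16.78
ee_pos: [0.4337, 0.0371, 0.1363]
eef_rot: [0.835, 0.55, 0.004, 0.001]
ft_force: [1.2, 0.6, 0.4]
width: 0.0282
grip_force: 10.0
```

```bash
python3 -c "
from h import *
print(telemetry.read_state()['width']);delta(D(-.03,-.045,.125),TH-np.pi/2)
"
```

```text
0.02817006555947856
rot [ 0.07 -0.06 -0.04] shift [3.432 1.833 0.312]
```

>>> drive_tool --series '[0,0,0,0.7,0.4,0,-1,0,0,0,1.5,0.8,0,-1,0,0,0,2.3,1.2,0,-1,0,0,0,3,1.6,0,-1,0,0,0,3.4,1.8,0.1,-1,0,0,0,3.4,1.8,0.3,-1,0,0,0,3.4,1.8,0.3,-1]'

```text
time: 17.37
ee_pos: [0.5499, 0.1334, 0.117]
eef_rot: [0.835, 0.551, -0.001, -0.0]
ft_force: [-0.2, -0.5, -1.0]
width: 0.0281
grip_force: 10.0
```

```bash
python3 -c "
from h import *
p=telemetry.read_state();print(p['width'],inD(p['ee_pos']));delta(D(-.03,-.045,.046),TH-np.pi/2)
crop('side',200,120,360,290,3.5,'c7',None,1.1)
"
```

```text
0.028104505607538965 [-0.03289263 -0.04035753  0.1170081 ]
rot [-0.02  0.02 -0.02] shift [0.076 0.119 1.775]
```

View pics/c7.png

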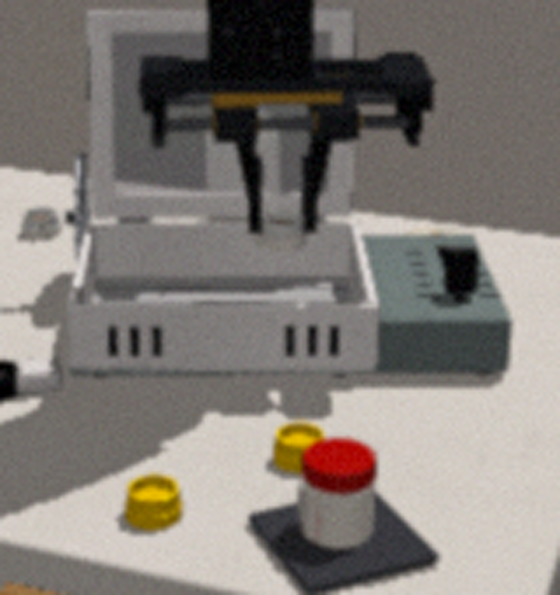

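>>> drive_tool --series '[0,0,0,0.08,0.12,0.5,-1,0,0,0,0.08,0.12,1,-1,0,0,0,0.08,0.12,1.4,-1,0,0,0,0.08,0.12,1.6,-1,0,0,0,0.08,0.12,1.75,-1,0,0,0,0.08,0.12,1.8,-1,0,0,0,0.08,0.12,1.85,-1,0,0,0,0.08,0.12,1.85,-1]'

```text
time: 18.08
ee_pos: [0.5566, 0.1342, 0.0455]
eef_rot: [0.835, 0.55, 0.0, 0.0]
ft_force: [0.8, 0.6, -0.3]
width: 0.0281
grip_force: 10.0
```

>>> drive_tool --series '[0,0,0,0,0,0.06,-1,0,0,0,0,0,0.06,-1,0,0,0,0,0,0.06,-1]'

```text
time: 18.33
ee_pos: [0.557, 0.1344, 0.0435]
eef_rot: [0.835, 0.55, 0.001, 0.0]
ft_force: [-0.0, -0.6, 4.4]
width: 0.0276
grip_force: 10.1
```

Contact. Release and rise.

>>> drive_tool --series '[0,0,0,0,0,0,0.1,0,0,0,0,0,0,0.1,0,0,0,0,0,0,0.1,0,0,0,0,0,-0.7,0.1,0,0,0,0,0,-1.6,0.1,0,0,0,0,0,-2.6,0.1,0,0,0,0,0,-3.6,0.1,0,0,0,0,0,-4.6,0.1,0,0,0,0,0,-5.4,0.1,0,0,0,0,0,-5.4,0.1]'

```text
time: 19.17
ee_pos: [0.5587, 0.1348, 0.2658]
eef_rot: [0.835, 0.55, 0.005, 0.001]
ft_force: [-0.0, 0.3, 0.2]
width: 0.0478
grip_force: 0.0
```

```bash
python3 -c "
from h import *
p=telemetry.read_state();print(p['width'],p['ee_pos']);delta((.468,.427,.26),TH-np.pi/2)
np.save('t.npy',camera('top'))
h=cv2.cvtColor(np.load('t.npy'),cv2.COLOR_RGB2HSV)
m=((h[...,0]<14)&(h[...,1]>75)&(h[...,2]>40)&(h[...,2]<140)).astype(np.uint8);m[:,:120]=0;m[300:]=0
k,l,st,c=cv2.connectedComponentsWithStats(m)
for i in range(1,k):
    if st[i,4]>6: p=ray('top',*c[i],.008);print(c[i].round(1),st[i,4],p.round(3),inD(p).round(3))
"
```

```text
0.04781203358690868 [0.55872394 0.1347752  0.26583734]
rot [ 0.08 -0.08 -0.04] shift [ 5.815 -4.97   0.152]
[157.2 211. ] 39 [0.467 0.428 0.008] [0.206 0.151 0.008]
```

>>> drive_tool --series '[0,0,0,0.2,-0.2,-0.9,0.15,0,0,0,0.9,-0.8,-1.1,0.15,0,0,0,1.6,-1.4,-1.1,0.15,0,0,0,2.3,-2,-1.1,0.15,0,0,0,3,-2.6,-1.1,0.15,0,0,0,3.7,-3.2,-1.1,0.15,0,0,0,4.4,-3.8,-1,0.15,0,0,0,5.1,-4.4,-0.5,0.15,0,0,0,5.8,-4.95,0.2,0.15,0,0,0,5.8,-4.95,1,0.15]'

```text
time: 20.05
ee_pos: [0.4616, 0.4328, 0.2173]
eef_rot: [0.833, 0.554, 0.001, -0.002]
ft_force: [-0.1, 1.5, 0.2]
width: 0.0502
grip_force: 0.0
```

```bash
python3 -c "
from h import *
p=telemetry.read_state();print(p['width'],p['ee_pos'],p['joint_positions']);delta((.4675,.4275,.10),TH-np.pi/2)"
```

```text
0.050186322866689004 [0.46163229 0.43279565 0.21728122] [-0.84491056  0.36016213  0.02781427  1.48159238 -0.01414693  1.29798527
 -1.21231559]
rot [-0.03 -0.04  0.06] shift [-0.075  0.195  2.931]
```

>>> drive_tool --series '[0,0,0,-0.05,0.15,0.9,0.2,0,0,0,-0.07,0.17,1.8,0.2,0,0,0,-0.07,0.17,2.6,0.2,0,0,0,-0.07,0.17,2.9,0.2,0,0,0,-0.07,0.17,2.9,0.2]'

```text
time: 20.47
ee_pos: [0.469, 0.4184, 0.0982]
eef_rot: [0.835, 0.55, -0.004, 0.001]
ft_force: [-0.3, -0.6, 0.6]
width: 0.0523
grip_force: 0.0
```

```bash
python3 -c "
from h import *
delta((.4675,.4275,.027),TH-np.pi/2)"
```

```text
rot [-0.03  0.08 -0.03] shift [ 0.206 -0.12   1.779]
```

>>> drive_tool --series '[0,0,0,0,0,0,0.2,0,0,0,0,0,0,0.2]'

```text
time: 20.63
ee_pos: [0.4719, 0.4212, 0.1047]
eef_rot: [0.835, 0.55, 0.001, -0.0]
ft_force: [0.3, 0.1, 1.1]
width: 0.0525
grip_force: 0.0
```

```bash
python3 -c "
from h import *
delta((.4675,.4275,.027),TH-np.pi/2)"
```

```text
rot [ 0.01 -0.03 -0.03] shift [ 0.096 -0.165  1.943]
```

>>> drive_tool --series '[0,0,0,0.1,-0.15,0.7,0.2,0,0,0,0.1,-0.15,1.3,0.2,0,0,0,0.1,-0.15,1.7,0.2,0,0,0,0.1,-0.15,1.9,0.2,0,0,0,0.1,-0.15,1.9,-1,0,0,0,0.1,-0.15,1.9,-1,0,0,0,0.1,-0.15,1.9,-1,0,0,0,0.1,-0.15,1.9,-1,0,0,0,0.1,-0.15,1.9,-1]'

```text
time: 21.38
ee_pos: [0.4678, 0.4269, 0.028]
eef_rot: [0.835, 0.55, 0.001, -0.0]
ft_force: [-0.6, -0.4, 5.4]
width: 0.0285
grip_force: 10.1
```

```bash
python3 -c "
from h import *
s=telemetry.read_state();print(s['width'],s['ee_pos'],s['grip_force'])"
```

```text
0.028484159580705486 [0.46781184 0.42690896 0.02802034] 10.139313375548227
```

>>> drive_tool --series '[0,0,0,0,0,-0.4,-1,0,0,0,0,0,-1,-1,0,0,0,0,0,-2,-1,0,0,0,0,0,-3,-1,0,0,0,0,0,-4,-1,0,0,0,0,0,-5,-1,0,0,0,0,0,-6,-1,0,0,0,0,0,-7,-1,0,0,0,0,0,-7.2,-1]'

```text
time: 22.13
ee_pos: [0.4684, 0.4274, 0.3232]
eef_rot: [0.835, 0.55, 0.005, -0.001]
ft_force: [0.4, 1.2, 0.0]
width: 0.0287
grip_force: 10.0
```

```bash
python3 -c "
from h import *
s=telemetry.read_state();print(s['width'],s['ee_pos'],s['grip_force'])
delta(D(-.03,.03,.28),TH-np.pi/2)
np.save('t.npy',camera('top'));crop('',140,85,380,265,3.3,'c8',np.load('t.npy'),1.5)"
```

```text
0.028669159153406988 [0.46838292 0.4273731  0.3231735 ] 9.975991168466862
rot [ 0.04 -0.12 -0.04] shift [-5.891  3.012  1.03 ]
```

View pics/c8.png

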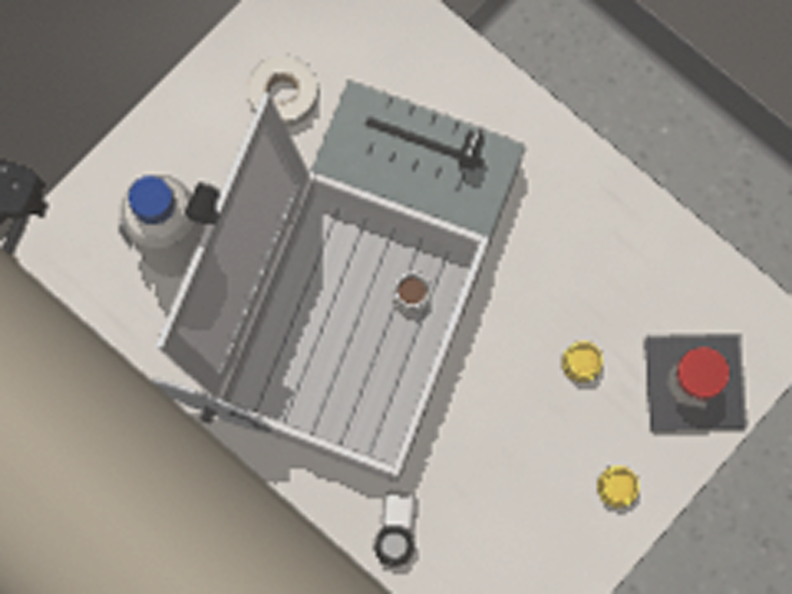

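>>> drive_tool --series '[0,0,0,-0.5,0.25,0,-1,0,0,0,-1.2,0.6,0,-1,0,0,0,-2,1,0,-1,0,0,0,-2.9,1.4,0,-1,0,0,0,-3.7,1.9,0,-1,0,0,0,-4.5,2.3,0,-1,0,0,0,-5.2,2.7,0,-1,0,0,0,-5.8,3,0.2,-1,0,0,0,-5.9,3,0.9,-1,0,0,0,-5.9,3,1,-1]'

```text
time: 23.02
ee_pos: [0.4831, 0.1593, 0.2715]
eef_rot: [0.836, 0.549, -0.002, -0.0]
ft_force: [-0.2, 0.0, -1.7]
width: 0.0281
grip_force: 10.0
```

```bash
python3 -c "
from h import *
s=telemetry.read_state();print(s['width'],inD(s['ee_pos']));delta(D(-.03,.03,.042),TH-np.pi/2)"
```

```text
0.02814256061543943 [-0.03530036  0.03125658  0.27146502]
rot [-0.03  0.03 -0.08] shift [0.149 0.045 5.736]
```

>>> drive_tool --series '[0,0,0,0.1,0.05,0.9,-1,0,0,0,0.1,0.05,1.8,-1,0,0,0,0.1,0.05,2.7,-1,0,0,0,0.1,0.05,3.6,-1,0,0,0,0.1,0.05,4.4,-1,0,0,0,0.1,0.05,5,-1,0,0,0,0.1,0.05,5.3,-1,0,0,0,0.1,0.05,5.5,-1,0,0,0,0.1,0.05,5.6,-1,0,0,0,0.1,0.05,5.6,-1]'

```text
time: 23.85
ee_pos: [0.4876, 0.1656, 0.0504]
eef_rot: [0.835, 0.551, -0.0, -0.0]
ft_force: [-0.3, -0.6, 0.0]
width: 0.0285
grip_force: 10.0
```

>>> drive_tool --series '[0,0,0,0,0,0,-1,0,0,0,0,0,0.05,-1,0,0,0,0,0,0.05,-1]'

```text
time: 24.1
ee_pos: [0.4881, 0.1653, 0.0492]
eef_rot: [0.835, 0.55, 0.001, 0.0]
ft_force: [0.4, 0.3, -0.2]
width: 0.0281
grip_force: 10.0
```

>>> drive_tool --series '[0,0,0,0,0,0.1,-1,0,0,0,0,0,0.17,-1,0,0,0,0,0,0.2,-1,0,0,0,0,0,0.2,-1]'

```text
time: 24.43
ee_pos: [0.4875, 0.1649, 0.0402]
eef_rot: [0.835, 0.55, -0.0, -0.0]
ft_force: [0.4, -0.0, -0.7]
width: 0.0282
grip_force: 10.0
```

>>> drive_tool --series '[0,0,0,0,0,0.03,-1,0,0,0,0,0,0.03,-1]'

```text
time: 24.6
ee_pos: [0.4877, 0.165, 0.0398]
eef_rot: [0.835, 0.55, -0.0, -0.0]
ft_force: [-2.9, -0.8, 6.1]
width: 0.0287
grip_force: 10.2
```

Contact. Release, rise, and look.

>>> drive_tool --series '[0,0,0,0,0,0,0.1,0,0,0,0,0,0,0.1,0,0,0,0,0,0,0.1,0,0,0,0,0,-0.7,0.1,0,0,0,0,0,-1.6,0.1,0,0,0,0,0,-2.6,0.1,0,0,0,0,0,-3.6,0.1,0,0,0,0,0,-4.6,0.1,0,0,0,0,0,-5.4,0.1,0,0,0,0,0,-5.4,0.1]'

```text
time: 25.43
ee_pos: [0.4902, 0.1659, 0.2623]
eef_rot: [0.835, 0.55, 0.005, 0.001]
ft_force: [0.7, 0.1, -0.8]
width: 0.0478
grip_force: 0.0
```

```bash
python3 -c "
from h import *
s=telemetry.read_state();print(s['joint_positions'],s['ee_pos'],inD(s['ee_pos']))
print(D(-.04,-.165,.2));delta(D(-.04,-.165,.2),TH)"
```

```text
[-0.59266423  0.07211476  0.18851898  1.73425848 -0.01478389  1.32614473
 -0.80711102] [0.49015478 0.16587433 0.26233277] [-0.02646865  0.02735932  0.26233277]
[0.6618151  0.07802252 0.2       ]
rot [-1.000e-02 -1.300e-01  1.796e+01] shift [-0.336  4.8    1.587]
```

>>> drive_tool --series '[0,0,-1.4,0,0.4,0,0.1,0,0,-2.8,0,0.9,0,0.1,0,0,-4.2,-0.1,1.5,0,0.1,0,0,-5.6,-0.1,2.1,0,0.1,0,0,-7,-0.2,2.7,0.1,0.1,0,0,-8.4,-0.2,3.3,0.3,0.1,0,0,-9.8,-0.3,3.9,0.6,0.1,0,0,-11.2,-0.3,4.4,0.9,0.1,0,0,-12.6,-0.33,4.8,1.2,0.1,0,0,-14,-0.33,4.8,1.5,0.1]'

```text
time: 26.27
ee_pos: [0.6607, 0.0744, 0.1934]
eef_rot: [0.367, 0.93, -0.001, 0.0]
ft_force: [0.3, -0.5, -0.2]
width: 0.0478
grip_force: 0.0
```

>>> drive_tool --series '[0,0,-1.4,0,0,0,0.1,0,0,-2.8,0,0,0,0.1,0,0,-4,0,0,0,0.1,0,0,-4,0,0,0,0.1,0,0,-4,0,0,0,0.1]'

```text
time: 26.68
ee_pos: [0.6588, 0.077, 0.1949]
eef_rot: [0.203, 0.979, 0.0, -0.0]
ft_force: [-0.8, 0.2, 0.5]
width: 0.0479
grip_force: 0.0
```

```bash
python3 -c "
from h import *
s=telemetry.read_state();print(s['joint_positions'],s['width'],inD(s['ee_pos']))
delta(D(-.04,-.165,.077),TH)"
```

```text
[-0.25793991  0.44181023  0.09964375  1.42085949 -0.04465333  1.28158206
  1.00652774] 0.04791392618664841 [-0.04216435 -0.16263064  0.19487256]
rot [-0.   -0.01 -0.07] shift [-0.06   0.055  2.947]
```

>>> drive_tool --series '[0,0,0,-0.06,0.05,0.9,0.1,0,0,0,-0.06,0.05,1.8,0.1,0,0,0,-0.06,0.05,2.6,0.1,0,0,0,-0.06,0.05,2.95,0.1,0,0,0,-0.06,0.05,2.95,0.1,0,0,0,-0.06,0.05,2.95,-1,0,0,0,-0.06,0.05,2.95,-1,0,0,0,-0.06,0.05,2.95,-1,0,0,0,-0.06,0.05,2.95,-1,0,0,0,-0.06,0.05,2.95,-1]' --grip_force 15

```text
time: 27.52
ee_pos: [0.6626, 0.0781, 0.0788]
eef_rot: [0.202, 0.979, 0.0, 0.001]
ft_force: [-0.3, -0.3, -0.0]
width: 0.0223
grip_force: 0.0
```

```bash
python3 -c "
from h import *
s=telemetry.read_state();print(s['width'],inD(s['ee_pos']))
delta(D(.02,-.165,.077),TH)"
```

```text
0.022318457496572314 [-0.03965347 -0.16567139  0.07875089]
rot [ 0.01  0.02 -0.04] shift [0.022 1.491 0.046]
```

>>> drive_tool --series '[0,0,0,0,0,0,-1,0,0,0,0,0,0,-1,0,0,0,0,0.2,0,-1,0,0,0,0,0.5,0,-1,0,0,0,0,0.8,0,-1,0,0,0,0,1.1,0,-1,0,0,0,0,1.35,0,-1,0,0,0,0,1.5,0,-1,0,0,0,0,1.5,0,-1,0,0,0,0,1.5,0,-1]'

```text
time: 28.35
ee_pos: [0.6869, 0.134, 0.0781]
eef_rot: [0.201, 0.98, 0.001, 0.001]
ft_force: [3.5, 0.1, 5.8]
width: 0.0139
grip_force: 15.0
```

```bash
python3 -c "
from h import *
s=telemetry.read_state();print(s['width'],inD(s['ee_pos']),s['ft_force'])
delta(D(.0203,-.165,.077),TH)"
```

```text
0.013851772235739851 [ 0.02132736 -0.16617878  0.07809561] [3.47088156 0.10612388 5.83912312]
rot [ 0.02  0.03 -0.03] shift [ 0.029 -0.026  0.027]
```

>>> drive_tool --series '[0,0,0,0,0,0,0.1,0,0,0,0,0,0,0.1,0,0,0,0,0,0,0.1,0,0,0,0,0,-0.8,0.1,0,0,0,0,0,-1.8,0.1,0,0,0,0,0,-2.8,0.1,0,0,0,0,0,-3.8,0.1,0,0,0,0,0,-4.8,0.1,0,0,0,0,0,-5.8,0.1,0,0,0,0,0,-6.3,0.1]'

```text
time: 29.18
ee_pos: [0.6858, 0.1332, 0.3348]
eef_rot: [0.201, 0.98, 0.001, 0.002]
ft_force: [0.2, 0.7, 0.6]
width: 0.0476
grip_force: 0.0
```

```bash
python3 -c "
from h import *
s=telemetry.read_state();print(s['width'],inD(s['ee_pos']))
delta(D(.113,0,.33),TH-np.pi/2+.02)
"
```

```text
0.04764844689747384 [ 0.02013787 -0.1654643   0.3348479 ]
rot [ 0.06  0.   17.74] shift [4.144 2.309 0.113]
```

>>> drive_tool --series '[0,0,1.4,0.3,0.2,0,0.1,0,0,2.8,0.8,0.5,0,0.1,0,0,4.2,1.3,0.7,0,0.1,0,0,5.6,1.8,1,0,0.1,0,0,7,2.3,1.3,0,0.1,0,0,8.4,2.8,1.6,0,0.1,0,0,9.8,3.3,1.9,0,0.1,0,0,11.2,3.7,2.1,0,0.1,0,0,12.6,4,2.3,0,0.1,0,0,14,4.15,2.3,0,0.1]'

```text
time: 30.02
ee_pos: [0.5673, 0.286, 0.3286]
eef_rot: [0.728, 0.686, -0.001, -0.001]
ft_force: [-0.4, 0.4, -0.3]
width: 0.0479
grip_force: 0.0
```

>>> drive_tool --series '[0,0,1.4,0,0,0,0.1,0,0,2.8,0,0,0,0.1,0,0,4,0,0,0,0.1,0,0,4,0,0,0,0.1,0,0,4,0,0,0,0.1]'

```text
time: 30.43
ee_pos: [0.569, 0.2831, 0.3289]
eef_rot: [0.834, 0.552, -0.001, -0.0]
ft_force: [0.2, -0.4, -0.3]
width: 0.0479
grip_force: 0.0
```

```bash
python3 -c "
from h import *
s=telemetry.read_state();print(s['width'],inD(s['ee_pos']),s['joint_positions'])
delta(D(.1135,-.0005,.246),TH-np.pi/2)
np.save('t.npy',camera('top'));crop('',140,85,380,265,3.3,'c9',np.load('t.npy'),1.5)
"
```

```text
0.04785984945653057 [0.11230343 0.00082969 0.32890295] [-0.72049937  0.3300838   0.2519835   1.30306929 -0.08110029  1.51943794
 -0.87942968]
rot [-0.01  0.01  0.01] shift [0.032 0.035 2.073]
```

View pics/c9.png

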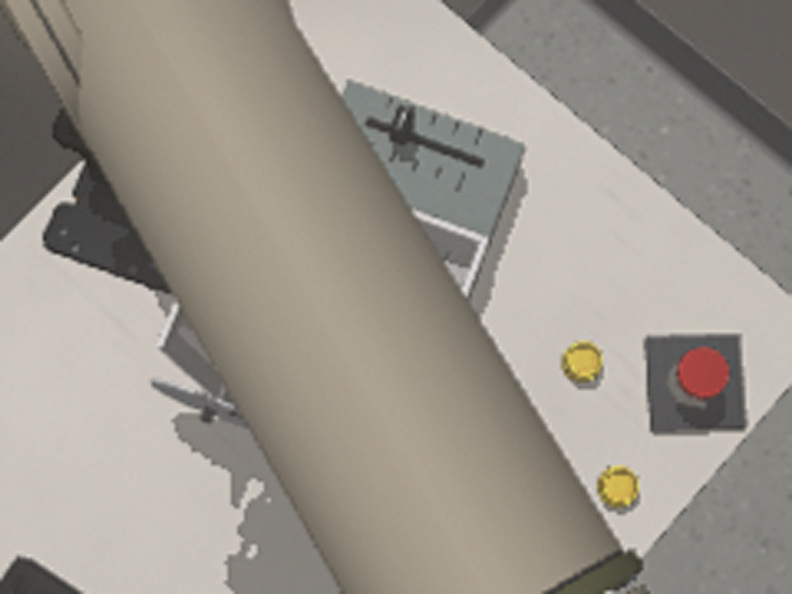

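>>> drive_tool --series '[0,0,0,0.03,0.03,0.7,0.1,0,0,0,0.03,0.03,1.4,0.1,0,0,0,0.03,0.03,1.9,0.1,0,0,0,0.03,0.03,2.07,0.1,0,0,0,0.03,0.03,2.07,-1,0,0,0,0.03,0.03,2.07,-1,0,0,0,0.03,0.03,2.07,-1,0,0,0,0.03,0.03,2.07,-1,0,0,0,0.03,0.03,2.07,-1,0,0,0,0.03,0.03,2.07,-1]' --grip_force 25

```text
time: 31.32
ee_pos: [0.5721, 0.2836, 0.248]
eef_rot: [0.835, 0.55, 0.002, 0.0]
ft_force: [5.0, 0.0, 3.4]
width: 0.0234
grip_force: 25.0
```

```bash
python3 -c "
from h import *
s=telemetry.read_state();p=inD(s['ee_pos']);print(p,s['width'],s['ft_force'])
M=R.from_quat(s['eef_rot']).inv()
a0=np.arctan2(p[2]-.003-.06,.078-p[0]);print(a0,np.hypot(p[2]-.063,.078-p[0]))
for a in np.linspace(a0,.785,13):
    print(round(a,2),(M.apply(D(.078-.186*np.cos(a),0,.06+.003+.186*np.sin(a))-D(.078-.186*np.cos(a0),0,.06+.003+.186*np.sin(a0)))/.04).round(2))
"
```

```text
[ 0.11399299 -0.00184081  0.24804218] 0.023355812950262175 [4.97741325 0.01163967 3.42626102]
1.7629097895257821 0.18851021753057615
1.76 [0. 0. 0.]
1.68 [-0.37  0.   -0.06]
1.6 [-0.75  0.   -0.09]
1.52 [-1.13  0.   -0.08]
1.44 [-1.51  0.01 -0.05]
1.36 [-1.88  0.01  0.02]
1.27 [-2.25  0.01  0.11]
1.19 [-2.61  0.01  0.24]
1.11 [-2.95  0.01  0.39]
1.03 [-3.29  0.01  0.57]
0.95 [-3.6   0.01  0.78]
0.87 [-3.9   0.01  1.01]
0.78 [-4.18  0.01  1.27]
```

>>> drive_tool --series '[0,0,0,-0.37,0,-0.06,-1,0,0,0,-0.75,0,-0.09,-1,0,0,0,-1.13,0,-0.08,-1,0,0,0,-1.5,0,-0.05,-1,0,0,0,-1.9,0,0.02,-1,0,0,0,-2.25,0,0.11,-1,0,0,0,-2.6,0,0.24,-1,0,0,0,-2.95,0,0.39,-1,0,0,0,-3.3,0,0.57,-1,0,0,0,-3.6,0,0.78,-1]'

```text
time: 32.15
ee_pos: [0.5139, 0.1524, 0.2157]
eef_rot: [0.835, 0.551, 0.001, -0.001]
ft_force: [3.0, 5.3, -0.8]
width: 0.0237
grip_force: 25.0
```

>>> drive_tool --series '[0,0,0,-0.3,0,0.23,-1,0,0,0,-0.5,0,0.4,-1,0,0,0,-0.57,0,0.48,-1,0,0,0,-0.57,0,0.48,-1,0,0,0,-0.57,0,0.48,-1]'

```text
time: 32.57
ee_pos: [0.5044, 0.1309, 0.1959]
eef_rot: [0.835, 0.55, -0.001, -0.0]
ft_force: [-3.0, 2.2, -4.5]
width: 0.0238
grip_force: 25.0
```

```bash
python3 -c "
from h import *
s=telemetry.read_state();p=inD(s['ee_pos']);print(p,s['width'],s['ft_force'])
for o in (.003,.005): print(np.arctan2(p[2]-o-.06,.078-p[0]),np.hypot(p[2]-.06-o,.078-p[0]))
"
```

```text
[-0.05307402  0.00048703  0.1958948 ] 0.023834139110198507 [-2.96360004  2.21335635 -4.45553188]
0.7922957487591684 0.18665858623098094
0.7847140224672013 0.1852399757386161
```

>>> drive_tool --series '[0,0,0,0,0,0,0.1,0,0,0,0,0,0,0.1,0,0,0,0,0,0,0.1,0,0,0,0,0,-0.6,0.1,0,0,0,0,0,-1.5,0.1,0,0,0,0,0,-2.5,0.1,0,0,0,0,0,-3.4,0.1,0,0,0,0.5,-0.5,-3.5,0.1,0,0,0,1.2,-1.1,-3.5,0.1,0,0,0,1.9,-1.7,-3.5,0.1]'

```text
time: 33.4
ee_pos: [0.473, 0.2276, 0.3378]
eef_rot: [0.836, 0.549, 0.002, 0.0]
ft_force: [1.0, 0.6, -0.1]
width: 0.0479
grip_force: 0.0
```

>>> drive_tool --series '[0,0,0,0.7,-0.6,0,0.1,0,0,0,1.4,-1.2,0,0.1,0,0,0,2.1,-1.8,0,0.1,0,0,0,2.8,-2.4,0,0.1,0,0,0,3.5,-3,0,0.1,0,0,0,4.2,-3.6,0,0.1,0,0,0,4.2,-3.6,0,0.1,0,0,0,4.2,-3.6,0,0.1]'

```text
time: 34.07
ee_pos: [0.4053, 0.4404, 0.3357]
eef_rot: [0.834, 0.552, -0.0, 0.0]
ft_force: [-0.2, -0.1, -0.3]
width: 0.0478
grip_force: 0.0
```

```bash
python3 -c "
from h import *
t,s=camera('top'),camera('side');np.save('t.npy',t);np.save('s.npy',s)
crop('',140,85,380,265,3.3,'c10',t,1.5);crop('',180,110,360,290,3.3,'c11',s,1.1)
for a in (.685,.785,.885):
    print(a,[(proj(n,D(.078-.186*np.cos(a),0,.06+.186*np.sin(a)))-o)*3.3 for n,o in (('top',[140,85]),('side',[180,110]))])
for f in (.055,.06,.065): print(f,[(proj(n,D(-.04+f,-.165,.081))-o)*3.3 for n,o in (('top',[140,85]),('side',[180,110]))])
"
```

```text
0.685 [array([439.1326074 , 314.93370296]), array([274.73564104, 151.79628627])]
0.785 [array([423.59779038, 304.67602099]), array([274.28894446, 127.20964676])]
0.885 [array([405.86684177, 293.96999169]), array([273.80955105, 104.27167713])]
0.055 [array([407.9461509 , 121.05506318]), array([487.90682852, 238.91239148])]
0.06 [array([402.14790985, 119.01273528]), array([486.84002516, 236.5873844 ])]
0.065 [array([396.35298403, 116.97157512]), array([485.78237302, 234.28232163])]
```

View pics/c10.png

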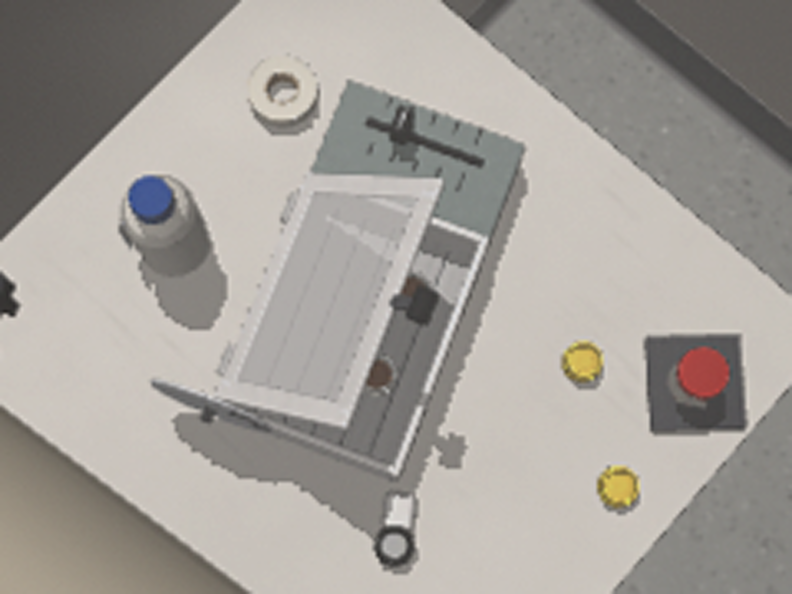

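View pics/c11.png

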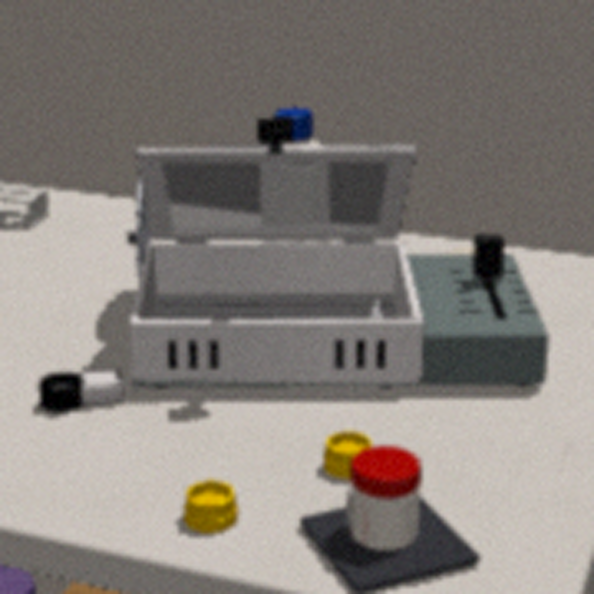

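```bash
python3 -c "
from h import *
im=cv2.imread('pics/top0.png');h=cv2.cvtColor(im,cv2.COLOR_BGR2HSV)
m=((h[...,0]<14)&(h[...,1]>75)&(h[...,2]>40)&(h[...,2]<140)).astype(np.uint8)
k,l,st,c=cv2.connectedComponentsWithStats(m)
for i in range(1,k):
    if st[i,4]>10: print(c[i].round(1),st[i,4],ray('top',*c[i],.008).round(3))
crop('',0,190,200,384,3,'c12',im[:,:,::-1],1.5)"
```

```text
[157.2 211. ] 39 [0.467 0.428 0.008]
[301.9 219.4] 45 [0.426 0.036 0.008]
[ 32.8 269.1] 382 [0.327 0.758 0.008]
```

View pics/c12.png

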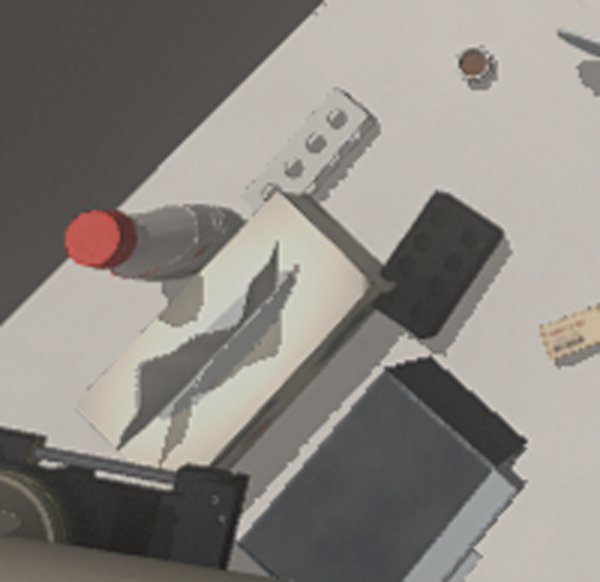

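Only two cups exist, and both are in the chamber, so I'm handing in.

```bash
python3 -c "
from bench import r
print(r.close_job())"
```

```text
the job is handed in; nothing more can be done
None
```

I handed the job in and saw no verdict; by the last pictures both cups found stand in the chamber, the jar is on the plate, the lid is at about 45 degrees and the fan is on its fourth line, after it was first slid to off and the lid folded fully back.

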